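Put away the three bare-metal bike parts

ROBOT

A 6-joint arm with a two-finger parallel gripper is mounted at the origin on the work surface. World frame = base frame: x ahead of the robot, y to its left, z up, the work surface at z = 0. Lengths are in m, angles in rad, forces in N, time in s.
With the tool pointing down it reaches from about 0.425 to 0.95 m from the base axis. Payload 14.7 kg.
Tool frame: the origin (TCP) lies at the very end of the fingers, on their centre line; the grasp point (between the pads) lies 19 mm behind it; z points along the fingers, y is the direction in which the jaws open and shut (so a half turn about z gives the same grasp; the last joint's range is limited). The gripper opens to 85 mm and grips with 20 to 120 N. Pads are 22 mm wide; open, the fingers measure 114 mm over their backs; the gripper's body (76 mm by 85 mm) begins 54 mm behind the grasp point. The pads swing forward as they close: fully open they stand 13 mm farther back than shut.
Start: joints at [1.111, 0.48, 1.596, -0, 1.065, -0.047], TCP at [0.261, 0.595, 0.231] pointing down, gripper open.
Joint ranges: [-2.75, 2.75], [-0.82, 2.05], [0.23, 2.67], [-1.56, 4.7], [0.09, 2.69], [-2.92, 2.92]. Speed limits (rad/s): [1.89, 1.89, 2.39, 3.01, 3.01, 3.01].

INTERFACE

Orientations are given as a unit quaternion [x, y, z, w].
In Python, from cell import r, cams, workorder, spotter gives the robot as it stands. The module is installed in compiled form; this text tells all that it offers.
- The arm moves only by the tool send_rows, never from a script. Its argument "increments" is a list that holds one entry, the list of rows, each a list of 4 numbers: the shift along the tool's x, y, z in units of 40 mm (1.0 is 40 mm), then the turn about the tool's z in units of 5 degrees (1.0 is 5 degrees). A call has 1 to 5 rows; each row shifts and turns the pose as measured when the row begins, along the tool's axes as they then stand; what a row does not reach is not made up. A row lasts 1/8 s, in which the tool goes at most 62.5 mm and 10.7 degrees, less where a joint would pass 70% of its speed; a pose out of reach is approached as far as the arm can. A call is refused whole if a number of a shift passes 1 or a number of a turn 1, either way. A call with a gripper value outside its range is refused whole. "claw" is the finger opening in mm, from 0 to 85.4, set as the call begins (left out, the last holds). The fingers move at their own pace and stop on an object; the grip force is fixed at half the most. Time passes only in rows, so rows that do not move let the fingers close. It gives the time, the measured TCP pose, the force and the opening at its end, in the units of the state.
- r.sense(): the state, without advancing time (a new reading comes with each control period).
- cams.read_camera(name): name is "side" or "top"; returns the picture (480x640x3 uint8, blue, green, red); there is no depth.
- cams.camera_info(name): a dict with "intrinsics" (3x3 intrinsics, pixels), "eye" and "attitude" of the camera in the world. Camera axes: x right, y up, looking along -z (the intrinsics and any distortion apply to the point x, -y, -z); pixel columns grow to the right and rows downward; lengths in m; the calibration is good to about 2 mm. A picture is of the moment at which its call begins. camera_info takes no time and is no camera call.
- workorder.finish_job(): hands the job in, once; it reports no verdict.
Trained networks look in the newest picture that a camera, given by its name, has taken for a name from the list of things; names that differ only in an ending like _2 or _b are one class to them, and where a whole thing is asked for, a point or a joint stands for the part that bears it (a point fixed in the world has none). Each returns a list of dicts, best first, with "score" (0 to 1); they miss things now and then, are a little off and sometimes report something else, mostly with a low value. They report only what shows in the picture. A call takes as long as a camera call. They do not tell look-alikes from the thing itself.
- spotter.find_in(camera, thing): "location" ([x, y, z] in m, in world coordinates, good to about 4 mm: the middle of the surface that is visible of it).
- spotter.spot_point(camera, thing): "location" ([x, y, z] in m, in world coordinates, good to about 4 mm: a listed point, or the origin of a listed thing).
The state is a dict: "time": time; "q": joint angles; "qd": joint speeds; "effort": joint torques, N m; "eef_pos": TCP position; "ee_rot": TCP orientation; "force": force on the tool from outside, world axes, zero at the start; "torque": the same for the moment, N m; "grip_width": finger opening in m.
Only numpy, scipy, OpenCV 4.12 (cv2) and the standard library are available. Lean on these libraries where they do the work, as an engineer would, in place of code of your own. Each camera call takes 0.05 s, during which the arm holds its last target. There are 200 camera calls.

TASK

Put away only the three bare-metal things on the plank, in this order. First open the white tool case, set the brake caliper down inside it and shut the lid fully; then set the sprocket in the blue tray, and last the multi-tool in the orange tray, each lying flat on the bottom the same way up as it lies now. Leave the black grip and the yellow pump where they are.

Things in the scene. Friction and masses are not known exactly. Their poses are not given: they have to be found in the camera images.
- caliper_c (a point): stainless brake caliper, a loose steel block 58 mm long (its x) by 30 mm wide (its y) by 30 mm high with a dark band round its middle and two bolt heads on top; a low foot 14 mm wide and 10 mm high makes it 66 mm long at the bottom. About 180 g. This point is its centre, 15 mm above its underside; z up
- sprocket_c (a point): steel sprocket, loose: a toothed disc 64 mm across and 6 mm thick lying flat, with a round hub 26 mm across rising from its middle to 34 mm above the underside (grip the hub). About 140 g. This point is on its axis half-way up, 17 mm above its underside; z up
- multitool_c (a point): closed folding multi-tool, loose: a plain steel bar 90 mm long (its x), 22 mm wide (its y), 24 mm high, with three dark slots along its top. About 160 g. This point is its centre, 12 mm above its underside; z up
- case_in (a point): white plastic tool case, fixed to the plank, shut at the start by a hinged white lid. Lower shell 140 mm (x) by 180 mm (y) outside, 45 mm high, walls 4 mm, inside 132 by 172 mm and 41 mm deep. This point is the centre of the inner floor, 4 mm above the plank. The lid's hinge axis runs along the case's y, 70 mm from this point towards +x (the side away from the robot) and 41.5 mm above it
- lid (a joint): angle of the case's lid: 0 shut, grows as the lid swings up and away from the robot, 1.57 upright, stop at 1.75 rad. The lid is a plate 14 mm thick, 140 mm from hinge to front edge, 180 mm wide; its hinge is stiff (about 0.16 N m), so it stays at whatever angle it is left
- lid_handle (a point): black block handle standing on top of the lid near its front edge, 18 mm wide (case y), 22 mm deep (x), standing 42 mm above the lid. This point is in the middle of the block, 30 mm above the lid's top, 115 mm from the hinge axis along the lid and 44 mm off the lid's underside plane, in which the axis lies (so 90 mm above the plank when shut); its axes turn with the lid and, when shut, are those of the case
- tray_blue: blue plastic parts tray, fixed: 108 mm (x) by 138 mm (y) outside, 18 mm high, walls and floor 4 mm thick. Origin at the centre of its underside on the plank; the sprocket goes here
- tray_orange: orange plastic parts tray, fixed, of the same size as the blue one and with the same origin; the multi-tool goes here
- grip_c (a point): black hard silicone handlebar grip lying loose among the parts, 100 mm long (its x), 34 mm across, ribbed: to be left alone. This point is on its axis, 15 mm above the plank
- pump_c (a point): yellow plastic hand pump with a T-handle lying loose beyond the trays, about 210 mm long (its x), barrel 34 mm across, handle 60 mm wide: to be left alone. This point is on the barrel's axis, half-way along the barrel, 17 mm above the plank
Mind the look-alikes: they are no part of the job. Leave any pink or red look-alike of the part that bears sprocket_c alone.

How it is judged:
By the outcome, as a careful person would: the job done as asked, in the order asked, and still so for the second after the job is handed in, with the robot touching nothing.
It also fails if it takes over 128 s, if anything falls off the work surface, if the arm or the gripper's body presses on something with over 40 N, if the wrist force passes 120 N, or if a joint passes its speed limit or range.

## Working session

There is one attempt and no reset: what is moved stays moved. The work goes in short steps, Python scripts to look and compute and a tool call to move; the robot and the scene stay as the last step left them, time stands still between calls to the robot, and variables do not carry over. Pictures are saved under pics/ and viewed, about 12 in all and at most 16, crops included, and the job is handed in when it is done.

Besides the shell and the picture viewer there is one more tool, called as name(argument=value, ...), one argument or row to a line, values as JSON. send_rows: Moves the arm, as the interface text tells. Its arguments: {"type":"object","properties":{"increments":{"type":"array","items":{"type":"array","items":{"type":"array","items":{"type":"number"}}}},"claw":{"type":"number"}},"required":["increments"]}

```bash
ls; mkdir -p pics; cat > h.py <<'E'
import numpy as np, cv2
from scipy.spatial.transform import Rotation as R
from cell import r, cams, workorder, spotter
def pic(cam,name): 
    im=cams.read_camera(cam); cv2.imwrite(f'pics/{name}.png',im); return im
def _c(cam):
    i=cams.camera_info(cam); A=np.array(i['attitude'],float)
    A=A if A.shape==(3,3) else R.from_quat(A).as_matrix()
    return np.array(i['intrinsics']),np.array(i['eye']),A
def proj(cam,p):
    K,e,A=_c(cam); c=(np.atleast_2d(p)-e)@A; c=c*[1,-1,-1]; u=c@K.T; return u[:,:2]/u[:,2:]
def ray(cam,uv,z):
    K,e,A=_c(cam); uv=np.atleast_2d(uv); d=np.c_[uv,np.ones(len(uv))]@np.linalg.inv(K).T*[1,-1,-1]@A.T
    return e+d*((z-e[2])/d[:,2])[:,None]
E
python3 - <<'E'
from h import *
np.set_printoptions(precision=3,suppress=True)
for c in('top','side'): print(c,cams.camera_info(c)); pic(c,c+'0')
for n in 'caliper_c sprocket_c multitool_c case_in lid_handle tray_blue tray_orange grip_c pump_c'.split():
  for c in('top','side'):
    print(n,c,[(np.round(d['location'],3).tolist(),round(d['score'],2)) for d in spotter.spot_point(c,n)[:4]])
s=r.sense();print(s)
E
```

```text
pics
top {'intrinsics': array([[525.151,   0.   , 326.349],
       [  0.   , 525.151, 245.159],
       [  0.   ,   0.   ,   1.   ]]), 'eye': array([ 0.436, -0.008,  1.259]), 'attitude': array([-0.029,  0.046,  0.709, -0.703])}
side {'intrinsics': array([[498.015,   0.   , 314.411],
       [  0.   , 498.015, 233.728],
       [  0.   ,   0.   ,   1.   ]]), 'eye': array([ 0.352, -0.705,  0.938]), 'attitude': array([ 0.337, -0.058, -0.139,  0.929])}
caliper_c top [([0.445, -0.336, 0.014], 0.81)]
caliper_c side [([0.447, -0.332, 0.013], 0.98)]
sprocket_c top [([0.562, 0.096, 0.018], 0.8), ([0.336, -0.083, 0.016], 0.75), ([0.442, -0.089, 0.016], 0.67)]
sprocket_c side [([0.561, 0.101, 0.017], 0.8), ([0.335, -0.086, 0.018], 0.69), ([0.438, -0.083, 0.019], 0.59)]
multitool_c top [([0.461, -0.212, 0.014], 0.59)]
multitool_c side [([0.455, -0.212, 0.007], 0.92)]
case_in top []
case_in side []
lid_handle top [([0.478, 0.259, 0.09], 0.8)]
lid_handle side [([0.474, 0.266, 0.088], 0.63), ([0.79, -0.126, 0.02], 0.55)]
tray_blue top [([0.652, -0.247, 0.0], 0.89)]
tray_blue side [([0.643, -0.245, 0.003], 0.63)]
tray_orange top [([0.642, -0.06, -0.0], 0.64)]
tray_orange side [([0.643, -0.059, 0.001], 0.6)]
grip_c top [([0.434, 0.034, 0.014], 0.88)]
grip_c side [([0.43, 0.034, 0.02], 0.95)]
pump_c top [([0.788, -0.125, 0.017], 0.84)]
pump_c side [([0.785, -0.13, 0.019], 0.79), ([0.438, -0.079, 0.021], 0.71), ([0.456, -0.21, 0.007], 0.17)]
{'time': 1.0, 'q': array([ 1.111,  0.48 ,  1.596, -0.   ,  1.065, -0.047]), 'qd': array([ 0.003,  0.   ,  0.001, -0.002, -0.001, -0.   ]), 'effort': array([ -0.001, -95.053, -43.063,   0.   ,   0.001,   0.   ]), 'eef_pos': array([0.261, 0.595, 0.231]), 'ee_rot': array([0.205, 0.979, 0.   , 0.   ]), 'force': array([0.246, 0.014, 0.376]), 'torque': array([-0.005,  0.027,  0.021]), 'grip_width': 0.08535077502144568}
```

View pics/top0.png

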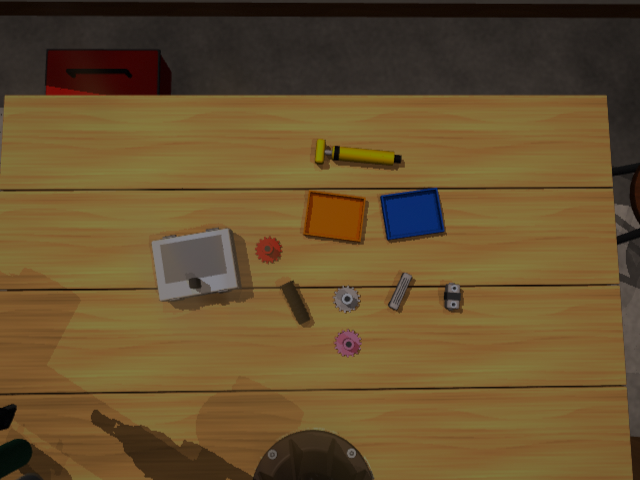

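View pics/side0.png

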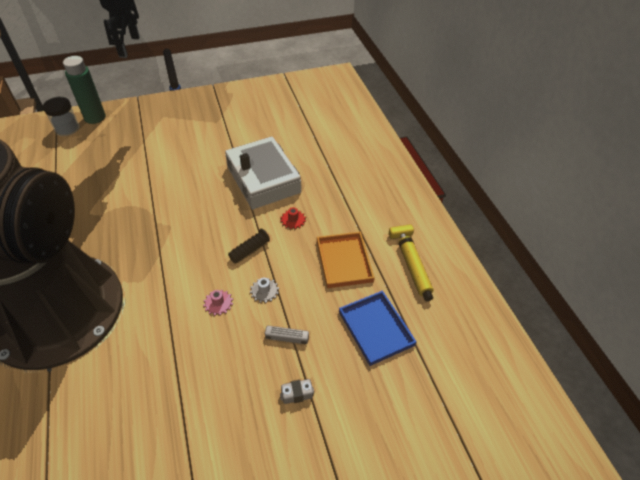

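The top view shows the steel sprocket at (347,299), with the pink look-alike at (348,343) and the red one at (268,250). The caliper is at (453,297), the multi-tool at (400,292), the case at (195,265) with its handle at (195,283), and the grip is at (296,302). Next I'll make metric rectified crops to get the yaws.

```bash
cat >> h.py <<'E'
def rect(im,cam,cx,cy,z,half,n=300):
    # metric crop at height z: right = -y, up = +x
    w=np.array([[cx+half,cy+half,z],[cx+half,cy-half,z],[cx-half,cy-half,z],[cx-half,cy+half,z]])
    H=cv2.getPerspectiveTransform(proj(cam,w).astype(np.float32),np.float32([[0,0],[n,0],[n,n],[0,n]]))
    return cv2.warpPerspective(im,H,(n,n),flags=cv2.INTER_CUBIC)
E
python3 - <<'E'
from h import *
im=cv2.imread('pics/top0.png'); si=cv2.imread('pics/side0.png')
L=[(.446,-.334,.03,.06),(.458,-.212,.024,.07),(.44,-.086,.006,.06),(.52,.26,.059,.12)]
t=[np.hstack([rect(i,c,*l,n=200) for l in L]) for i,c in((im,'top'),(si,'side'))]
m=np.clip(np.vstack(t).astype(float)*1.5,0,255).astype(np.uint8)
for k in range(0,800,25): cv2.line(m,(k,0),(k,4),(0,255,0),1)
cv2.imwrite('pics/m0.png',m)
E
```

```text
(no output)
```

View pics/m0.png

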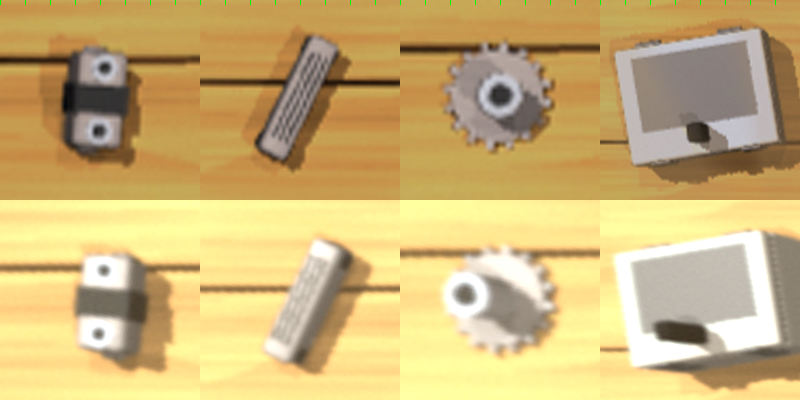

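The crops give the following poses:

| Thing | x, y (m) | Yaw |
|---|---|---|
| Caliper | .4455, -.335 | -5° |
| Multi-tool | .4595, -.212 | -25.5° |
| Steel sprocket | .441, -.086 | – |
| Case centre | about .522, .264 | +7.5° |
| Lid handle | about .477, .260 | – |

These match the networks to a few mm.

```bash
cat > plan.py <<'E'
# usage: plan.py x y z yang_deg [n]  -> rows (tool axes, row units) to bring TCP there, jaw axis at yang (mod 180)
import sys; from h import *
x,y,z,a=map(float,sys.argv[1:5]); s=r.sense(); p=s['eef_pos']; M=R.from_quat(s['ee_rot']).as_matrix()
c=np.degrees(np.arctan2(M[1,1],M[0,1])); da=(a-c+90)%180-90; d=np.array([x,y,z])-p
n=int(sys.argv[5]) if len(sys.argv)>5 else int(max(np.ceil(np.abs(d).max()/.036),np.ceil(abs(da)/5),1))
print('t',round(s['time'],2),'p',p.round(4),'yang',c.round(1),'tilt',(M[:,2]).round(3),'F',s['force'].round(1),'w',round(s['grip_width']*1e3,1),'d',d.round(4),'da',da.round(1),'q6',s['q'][5].round(2))
for k in range(n):
    T=R.from_rotvec(M[:,2]*np.radians(da*k/n)).as_matrix()  # sign fixed below
    T=R.from_euler('z',da*k/n,degrees=True).as_matrix()@M
    v=T.T@d/n/.04
    print([*(v.round(2)+0).tolist(),round(-da/n/5,2)],end=',')
print()
E
sed -i '/sign fixed/d' plan.py
python3 plan.py .477 .260 .15 97.5
```

```text
t 1.0 p [0.2607 0.5954 0.2313] yang 66.4 tilt [ 0.  0. -1.] F [0.2 0.  0.4] w 85.4 d [ 0.2163 -0.3354 -0.0813] da 31.1 q6 -0.05
[-0.83, -0.55, 0.2, np.float64(-0.62)],[-0.8, -0.6, 0.2, np.float64(-0.62)],[-0.77, -0.64, 0.2, np.float64(-0.62)],[-0.73, -0.68, 0.2, np.float64(-0.62)],[-0.69, -0.72, 0.2, np.float64(-0.62)],[-0.65, -0.75, 0.2, np.float64(-0.62)],[-0.61, -0.79, 0.2, np.float64(-0.62)],[-0.57, -0.82, 0.2, np.float64(-0.62)],[-0.52, -0.85, 0.2, np.float64(-0.62)],[-0.47, -0.88, 0.2, np.float64(-0.62)],
```

send_rows(
  increments=[
    [[-0.83, -0.55, 0.1, -0.62], [-0.8, -0.6, 0.2, -0.62], [-0.77, -0.64, 0.2, -0.62], [-0.73, -0.68, 0.2, -0.62], [-0.69, -0.72, 0.2, -0.62]],
  ],
  claw=60,
)

```text
time: 1.62
eef_pos: [0.371, 0.426, 0.1949]
ee_rot: [0.065, 0.998, 0.001, 0.001]
force: [1.1, 0.2, -0.5]
grip_width: 0.0602
```

send_rows(
  increments=[
    [[-0.65, -0.75, 0.2, -0.62], [-0.61, -0.79, 0.2, -0.62], [-0.57, -0.82, 0.2, -0.62], [-0.52, -0.85, 0.2, -0.62], [-0.47, -0.88, 0.2, -0.62]],
  ],
)

```text
time: 2.25
eef_pos: [0.485, 0.2546, 0.1541]
ee_rot: [-0.075, 0.997, 0.002, 0.002]
force: [0.2, 0.1, 0.5]
grip_width: 0.0599
```

```bash
sed -i 's/round(-da\/n\/5,2)/float(round(-da\/n\/5,2))/' plan.py; python3 plan.py .477 .260 .14 97.5
```

```text
t 2.25 p [0.485  0.2546 0.1541] yang 98.6 tilt [ 0.003  0.004 -1.   ] F [0.2 0.1 0.5] w 59.9 d [-0.008   0.0054 -0.0141] da -1.1 q6 -1.3
[0.18, 0.16, 0.35, 0.22],
```

send_rows(
  increments=[
    [[0.18, 0.16, 0.1, 0.22], [0, 0, 0, 0]],
  ],
)

```text
time: 2.5
eef_pos: [0.4778, 0.258, 0.1496]
ee_rot: [-0.064, 0.998, 0.002, 0.002]
force: [-0.1, -0.3, -0.2]
grip_width: 0.0599
```

```bash
python3 - <<'E'
from h import *
t=pic('top','t1'); s=pic('side','s1')
print(r.sense()['eef_pos'])
for c in('top','side'): print(c,[(np.round(d['location'],3).tolist(),round(d['score'],2)) for d in spotter.spot_point(c,'lid_handle')[:2]])
a=cv2.resize(t[210:330,130:270],None,fx=2.85,fy=4.5*2.85/4.5); u=proj('side',[.477,.26,.1])[0].astype(int)
b=cv2.resize(s[u[1]-60:u[1]+60,u[0]-70:u[0]+70],None,fx=2.85,fy=2.85)
print(u); cv2.imwrite('pics/m1.png',np.clip(np.hstack([a,b])*1.5,0,255).astype(np.uint8))
E
```

```text
[0.47839997 0.25834885 0.15002137]
top []
side [([0.438, -0.081, 0.021], 0.7), ([0.478, 0.262, 0.088], 0.62)]
[243 155]
```

View pics/m1.png

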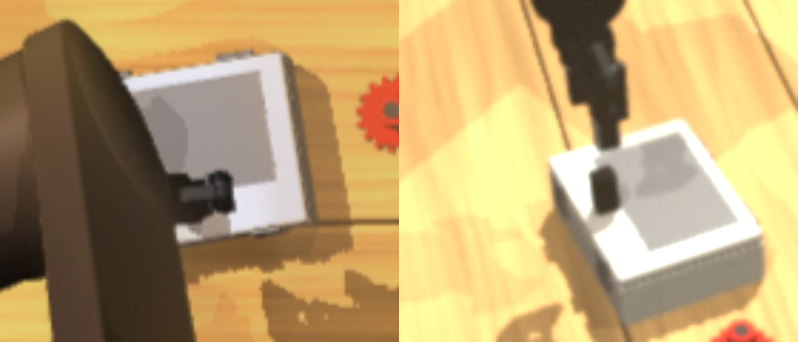

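The side crop shows the fingers directly above the black handle. The side network puts the handle at (.478,.262,.088), as expected, so I'll descend and grip.

send_rows(
  increments=[
    [[0, 0.05, 0.7, 0], [0, 0.02, 0.7, 0], [0, 0, 0.5, 0], [0, 0, 0.1, 0]],
  ],
)

```text
time: 3.2
eef_pos: [0.4792, 0.2648, 0.0699]
ee_rot: [-0.067, 0.998, 0.003, 0.004]
force: [0.7, 0.5, 0.2]
grip_width: 0.0604
```

send_rows(
  increments=[
    [[0, 0, 0, 0], [0, 0, 0, 0], [0, 0, 0, 0], [0, 0, 0, 0], [0, 0, 0, 0]],
  ],
  claw=0,
)

```text
time: 3.82
eef_pos: [0.481, 0.258, 0.0734]
ee_rot: [-0.07, 0.998, -0.001, 0.005]
force: [-2.9, 7.5, -5.3]
grip_width: 0.0169
```

```bash
python3 plan.py .478 .261 .071 97.5
```

```text
t 3.83 p [0.481  0.258  0.0734] yang 98.0 tilt [ 0.01  -0.002 -1.   ] F [-2.9  7.5 -5.3] w 16.9 d [-0.003   0.003  -0.0024] da -0.5 q6 -1.26
[0.06, 0.08, 0.06, 0.1],
```

send_rows(
  increments=[
    [[-0.17, 0, -0.37, 0], [-0.22, 0, -0.34, 0], [-0.26, 0, -0.31, 0], [-0.3, 0, -0.27, 0]],
  ],
)

```text
time: 4.32
eef_pos: [0.5192, 0.2644, 0.1274]
ee_rot: [-0.071, 0.997, -0.001, 0.006]
force: [7.4, 3.9, -20.8]
grip_width: 0.017
```

```bash
python3 plan.py .5186 .263 .1249 97.5; python3 - <<'E'
from h import *
print(r.sense()['torque'])
E
```

```text
t 4.33 p [0.5192 0.2644 0.1274] yang 98.2 tilt [ 0.012 -0.002 -1.   ] F [  7.4   3.9 -20.8] w 17.0 d [-0.0006 -0.0014 -0.0025] da -0.7 q6 -1.28
[0.02, -0.03, 0.06, 0.13],
[ 0.68857988 -0.60519563  0.55337624]
```

send_rows(
  increments=[
    [[-0.33, 0, -0.17, 0], [-0.36, 0, -0.18, 0], [-0.38, 0, -0.14, 0], [-0.4, 0, -0.09, 0], [-0.4, 0, -0.03, 0]],
  ],
)

```text
time: 4.95
eef_pos: [0.5897, 0.2761, 0.1532]
ee_rot: [-0.072, 0.997, -0.001, 0.0]
force: [-6.1, 2.6, -6.1]
grip_width: 0.0169
```

```bash
python3 plan.py .5926 .2727 .1518 97.5
```

```text
t 4.95 p [0.5897 0.2761 0.1532] yang 98.2 tilt [ 0.001 -0.003 -1.   ] F [-6.1  2.6 -6.1] w 16.9 d [ 0.0029 -0.0034 -0.0014] da -0.7 q6 -1.32
[-0.06, -0.09, 0.04, 0.14],
```

send_rows(
  increments=[
    [[-0.44, -0.03, 0.05, 0.1], [-0.42, -0.03, 0.07, 0], [-0.38, 0, 0.13, 0], [-0.3, 0, 0.13, 0], [0, 0, 0, 0]],
  ],
)

```text
time: 5.58
eef_pos: [0.6505, 0.2862, 0.14]
ee_rot: [-0.067, 0.998, 0.001, -0.002]
force: [-2.1, -0.4, -1.9]
grip_width: 0.017
```

```bash
python3 plan.py .650 .280 .138 97.5
```

```text
t 5.58 p [0.6505 0.2862 0.14  ] yang 97.7 tilt [-0.005  0.001 -1.   ] F [-2.1 -0.4 -1.9] w 17.0 d [-0.0005 -0.0062 -0.002 ] da -0.2 q6 -1.34
[0.03, -0.15, 0.05, 0.03],
```

send_rows(
  increments=[
    [[0, 0, 0, 0], [0, 0, -0.3, 0], [0, 0, -1, 0], [0, 0, -1, 0], [0, 0, -1, 0]],
  ],
  claw=50,
)

```text
time: 6.2
eef_pos: [0.6498, 0.2851, 0.277]
ee_rot: [-0.067, 0.998, 0.0, -0.003]
force: [0.3, -0.2, -0.5]
grip_width: 0.0504
```

```bash
python3 - <<'E'
from h import *
t=pic('top','t2'); s=pic('side','s2')
cv2.imwrite('pics/m2.png',np.clip(np.hstack([cv2.resize(x[:320,:],(400,200)) if 0 else x[100:340,120:440] for x in(t,s)])*1.5,0,255).astype(np.uint8))
E
python3 plan.py .4455 -.335 .12 85
```

```text
t 6.3 p [0.6522 0.286  0.2813] yang 97.6 tilt [ 0.002  0.003 -1.   ] F [-0.2  0.2 -0.3] w 50.5 d [-0.2067 -0.621  -0.1613] da -12.6 q6 -1.34
[0.4, -0.82, 0.22, 0.14],[0.39, -0.82, 0.22, 0.14],[0.38, -0.83, 0.22, 0.14],[0.37, -0.83, 0.22, 0.14],[0.36, -0.84, 0.22, 0.14],[0.35, -0.84, 0.22, 0.14],[0.34, -0.84, 0.22, 0.14],[0.33, -0.85, 0.22, 0.14],[0.32, -0.85, 0.22, 0.14],[0.31, -0.86, 0.22, 0.14],[0.3, -0.86, 0.22, 0.14],[0.29, -0.86, 0.22, 0.14],[0.28, -0.87, 0.22, 0.14],[0.27, -0.87, 0.22, 0.14],[0.25, -0.87, 0.22, 0.14],[0.24, -0.88, 0.22, 0.14],[0.23, -0.88, 0.22, 0.14],[0.22, -0.88, 0.22, 0.14],
```

View pics/m2.png

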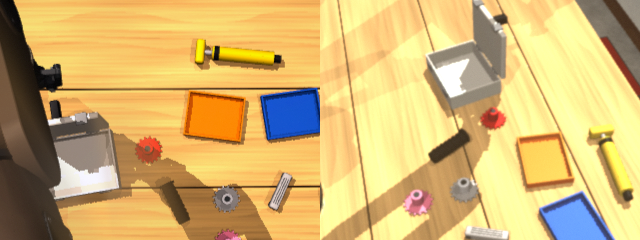

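The lid stands open, just past upright, and the case is empty. Next is the caliper.

send_rows(
  increments=[
    [[0.45, -0.93, 0.2, 0.16], [0.44, -0.93, 0.2, 0.16], [0.42, -0.94, 0.2, 0.16], [0.41, -0.94, 0.25, 0.16], [0.4, -0.95, 0.25, 0.16]],
  ],
)

```text
time: 6.92
eef_pos: [0.5874, 0.0879, 0.2405]
ee_rot: [-0.033, 0.999, 0.002, 0.006]
force: [-0.0, -1.1, -0.4]
grip_width: 0.0499
```

send_rows(
  increments=[
    [[0.39, -0.95, 0.25, 0.16], [0.38, -0.95, 0.25, 0.16], [0.36, -0.96, 0.25, 0.16], [0.35, -0.96, 0.25, 0.16], [0.34, -0.97, 0.25, 0.16]],
  ],
)

```text
time: 7.55
eef_pos: [0.5202, -0.1124, 0.191]
ee_rot: [0.003, 1.0, 0.002, 0.01]
force: [0.5, -0.5, 1.0]
grip_width: 0.0498
```

send_rows(
  increments=[
    [[0.32, -0.97, 0.25, 0.16], [0.3, -0.98, 0.25, 0.16], [0.29, -0.98, 0.25, 0.16], [0.27, -0.98, 0.25, 0.16], [0.26, -0.98, 0.25, 0.16]],
  ],
)

```text
time: 8.18
eef_pos: [0.4549, -0.313, 0.1415]
ee_rot: [0.04, 0.999, 0.0, 0.013]
force: [0.1, 0.2, -0.5]
grip_width: 0.0498
```

```bash
python3 plan.py .4455 -.335 .06 85
```

```text
t 8.18 p [ 0.4549 -0.313   0.1415] yang 85.5 tilt [ 0.026 -0.001 -1.   ] F [ 0.1  0.2 -0.5] w 49.8 d [-0.0094 -0.022  -0.0815] da -0.5 q6 -2.18
[0.08, -0.19, 0.68, 0.03],[0.08, -0.19, 0.68, 0.03],[0.08, -0.19, 0.68, 0.03],
```

send_rows(
  increments=[
    [[0.08, -0.19, 0.68, 0.03], [0.08, -0.19, 0.68, 0.03], [0.08, -0.19, 0.68, 0.03], [0, 0, 0, 0]],
  ],
)

```text
time: 8.68
eef_pos: [0.445, -0.34, 0.0601]
ee_rot: [0.046, 0.999, -0.002, 0.015]
force: [0.4, 0.1, 0.1]
grip_width: 0.05
```

```bash
python3 - <<'E'
from h import *
t=pic('top','t3'); s=pic('side','s3')
A=rect(t,'top',.4455,-.335,.03,.07,400); B=rect(s,'side',.4455,-.335,.03,.07,400)
cv2.imwrite('pics/m3.png',np.clip(np.hstack([A,B])*1.4,0,255).astype(np.uint8))
E
python3 plan.py .4455 -.335 .004 85
```

```text
t 8.78 p [ 0.4463 -0.3403  0.0619] yang 84.8 tilt [ 0.033 -0.006 -0.999] F [0.1 0.7 0.6] w 50.1 d [-0.0008  0.0053 -0.0579] da 0.2 q6 -2.22
[0.04, 0.07, 0.72, -0.02],[0.04, 0.07, 0.72, -0.02],
```

View pics/m3.png

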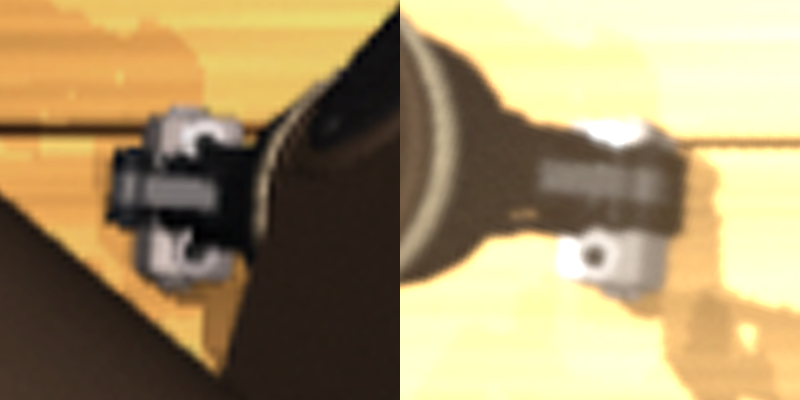

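The fingers straddle the caliper's dark band in both views, so I'll go down and grip.

send_rows(
  increments=[
    [[0.04, 0.07, 0.6, -0.02], [0.04, 0.07, 0.6, 0], [0, 0, 0.22, 0], [0, 0, 0, 0]],
  ],
)

```text
time: 9.28
eef_pos: [0.4495, -0.3363, 0.01]
ee_rot: [0.044, 0.999, -0.005, 0.02]
force: [-0.6, -0.5, 0.0]
grip_width: 0.05
```

```bash
python3 plan.py .4455 -.335 .004 85
```

```text
t 9.28 p [ 0.4495 -0.3363  0.01  ] yang 85.0 tilt [ 0.04  -0.012 -0.999] F [-0.6 -0.5  0. ] w 50.0 d [-0.004   0.0013 -0.006 ] da 0.0 q6 -2.22
[0.11, 0.02, 0.14, -0.01],
```

send_rows(
  increments=[
    [[0.1, 0.02, 0.14, 0]],
  ],
)

```text
time: 9.4
eef_pos: [0.4467, -0.3358, 0.0053]
ee_rot: [0.044, 0.999, -0.006, 0.021]
force: [-0.5, -1.2, -0.1]
grip_width: 0.0503
```

send_rows(
  increments=[
    [[0, 0, 0, 0], [0, 0, 0, 0], [0, 0, 0, 0], [0, 0, 0, 0]],
  ],
  claw=0,
)

```text
time: 9.9
eef_pos: [0.4466, -0.336, 0.0063]
ee_rot: [0.044, 0.999, -0.006, 0.021]
force: [-0.8, -0.4, -2.3]
grip_width: 0.029
```

```bash
python3 plan.py .4455 -.335 .15 85
```

```text
t 9.9 p [ 0.4466 -0.336   0.0063] yang 85.0 tilt [ 0.042 -0.014 -0.999] F [-0.8 -0.4 -2.3] w 29.0 d [-0.0011  0.001   0.1437] da 0.0 q6 -2.23
[-0.03, 0.0, -0.9, -0.0],[-0.03, 0.0, -0.9, -0.0],[-0.03, 0.0, -0.9, -0.0],[-0.03, 0.0, -0.9, -0.0],
```

send_rows(
  increments=[
    [[-0.03, 0, -0.5, 0], [-0.03, 0, -0.9, 0], [-0.03, 0, -0.9, 0], [-0.03, 0, -0.9, 0]],
  ],
)

```text
time: 10.4
eef_pos: [0.4443, -0.3333, 0.1348]
ee_rot: [0.044, 0.999, -0.004, 0.019]
force: [0.9, -1.0, -1.9]
grip_width: 0.0289
```

```bash
python3 plan.py .518 .263 .14 98 16
```

```text
t 10.4 p [ 0.4443 -0.3333  0.1348] yang 85.0 tilt [ 0.037 -0.01  -0.999] F [ 0.9 -1.  -1.9] w 28.9 d [0.0737 0.5963 0.0052] da 13.0 q6 -2.21
[-0.03, 0.94, -0.01, -0.16],[-0.05, 0.94, -0.01, -0.16],[-0.06, 0.94, -0.01, -0.16],[-0.07, 0.94, -0.01, -0.16],[-0.09, 0.93, -0.01, -0.16],[-0.1, 0.93, -0.01, -0.16],[-0.11, 0.93, -0.01, -0.16],[-0.13, 0.93, -0.01, -0.16],[-0.14, 0.93, -0.01, -0.16],[-0.15, 0.93, -0.01, -0.16],[-0.17, 0.92, -0.01, -0.16],[-0.18, 0.92, -0.01, -0.16],[-0.19, 0.92, -0.01, -0.16],[-0.21, 0.92, -0.01, -0.16],[-0.22, 0.91, -0.01, -0.16],[-0.23, 0.91, -0.01, -0.16],
```

send_rows(
  increments=[
    [[-0.03, 0.94, -0.1, -0.16], [-0.05, 0.94, -0.05, -0.16], [-0.06, 0.94, -0.02, -0.16], [-0.07, 0.94, -0.02, -0.16], [-0.09, 0.93, -0.02, -0.16]],
  ],
)

```text
time: 11.02
eef_pos: [0.4692, -0.1451, 0.1455]
ee_rot: [0.01, 1.0, -0.007, 0.021]
force: [0.3, -0.1, -2.9]
grip_width: 0.0288
```

send_rows(
  increments=[
    [[-0.1, 0.93, -0.02, -0.16], [-0.11, 0.93, -0.02, -0.16], [-0.13, 0.93, -0.02, -0.16], [-0.14, 0.93, -0.02, -0.16], [-0.15, 0.93, -0.02, -0.16]],
  ],
)

```text
time: 11.65
eef_pos: [0.4927, 0.0473, 0.1481]
ee_rot: [-0.026, 0.999, -0.008, 0.021]
force: [0.6, 0.2, -2.2]
grip_width: 0.0288
```

```bash
python3 plan.py .518 .263 .14 98 5
```

```text
t 11.65 p [0.4927 0.0473 0.1481] yang 92.9 tilt [ 0.043 -0.015 -0.999] F [ 0.6  0.2 -2.2] w 28.8 d [ 0.0253  0.2157 -0.0081] da 5.1 q6 -1.55
[-0.18, 1.07, 0.03, -0.2],[-0.2, 1.07, 0.03, -0.2],[-0.22, 1.06, 0.03, -0.2],[-0.24, 1.06, 0.03, -0.2],[-0.26, 1.06, 0.03, -0.2],
```

send_rows(
  increments=[
    [[-0.18, 0.98, 0.03, -0.2], [-0.2, 0.98, 0.03, -0.2], [-0.22, 0.98, 0.03, -0.2], [-0.24, 0.98, 0.03, -0.2], [-0.26, 0.98, 0.03, -0.2]],
  ],
)

```text
time: 12.28
eef_pos: [0.5196, 0.2532, 0.1401]
ee_rot: [-0.071, 0.997, -0.009, 0.021]
force: [1.3, -0.2, -1.6]
grip_width: 0.0288
```

```bash
python3 plan.py .518 .263 .09 98; python3 - <<'E'
from h import *
t=pic('top','t4'); s=pic('side','s4')
cv2.imwrite('pics/m4.png',np.clip(np.hstack([cv2.resize(t[200:320,120:260],None,fx=2.8,fy=2.8),cv2.resize(s[90:210,200:340],None,fx=2.8,fy=2.8)])*1.4,0,255).astype(np.uint8))
E
```

```text
t 12.28 p [0.5196 0.2532 0.1401] yang 98.1 tilt [ 0.043 -0.015 -0.999] F [ 1.3 -0.2 -1.6] w 28.8 d [-0.0016  0.0098 -0.0501] da -0.1 q6 -1.26
[0.03, 0.14, 0.62, 0.01],[0.03, 0.14, 0.62, 0.01],
```

View pics/m4.png

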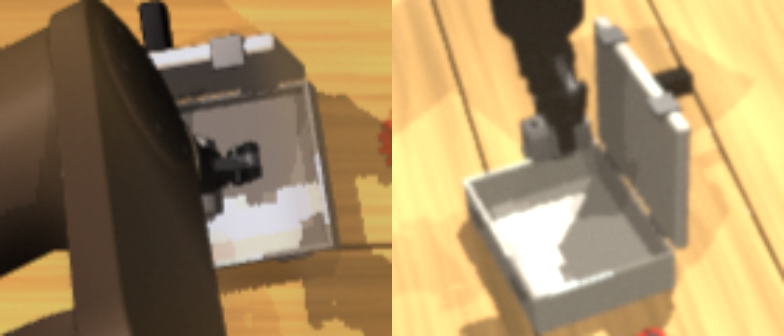

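The gripper is over the open case and the lid stays clear of it. I'll lower the caliper to the case floor, TCP about .011.

send_rows(
  increments=[
    [[0.05, 0.12, 0.7, 0], [0.05, 0.12, 0.7, 0], [0.03, 0, 0.7, 0], [0.03, 0, 0.6, 0], [0.02, 0, 0.2, 0]],
  ],
)

```text
time: 13.0
eef_pos: [0.5168, 0.262, 0.0211]
ee_rot: [-0.072, 0.997, -0.008, 0.022]
force: [0.5, 0.3, -2.0]
grip_width: 0.029
```

```bash
python3 plan.py .518 .263 .011 98
```

```text
t 13.0 p [0.5168 0.262  0.0211] yang 98.3 tilt [ 0.046 -0.014 -0.999] F [ 0.5  0.3 -2. ] w 29.0 d [ 0.0012  0.001  -0.0101] da -0.3 q6 -1.22
[-0.02, 0.03, 0.25, 0.05],
```

send_rows(
  increments=[
    [[0, 0, 0.15, 0], [0, 0, 0.08, 0], [0, 0, 0.04, 0]],
  ],
)

```text
time: 13.38
eef_pos: [0.518, 0.2617, 0.011]
ee_rot: [-0.072, 0.997, -0.008, 0.023]
force: [0.2, 0.1, -2.0]
grip_width: 0.0289
```

```bash
python3 plan.py .518 .263 .011 98
```

```text
t 13.38 p [0.518  0.2617 0.011 ] yang 98.2 tilt [ 0.047 -0.013 -0.999] F [ 0.2  0.1 -2. ] w 28.9 d [-0.      0.0013 -0.    ] da -0.2 q6 -1.22
[0.0, 0.03, 0.0, 0.05],
```

send_rows(
  increments=[
    [[0, 0, 0.03, 0], [0, 0, 0, 0]],
  ],
)

```text
time: 13.62
eef_pos: [0.5186, 0.2619, 0.0105]
ee_rot: [-0.072, 0.997, -0.008, 0.023]
force: [-0.0, 0.2, -2.7]
grip_width: 0.0292
```

send_rows(
  increments=[
    [[0, 0, 0, 0], [0, 0, -0.4, 0], [0, 0, -0.9, 0], [0, 0, -0.9, 0], [0, 0, -0.9, 0]],
  ],
  claw=55,
)

```text
time: 14.25
eef_pos: [0.5115, 0.2632, 0.1393]
ee_rot: [-0.072, 0.997, -0.008, 0.022]
force: [0.8, 0.2, 0.0]
grip_width: 0.0548
```

send_rows(
  increments=[
    [[0, 0, -0.9, 0], [0, 0, -0.9, 0], [0, 0, -0.9, 0], [0, 0, -0.9, 0]],
  ],
)

```text
time: 14.75
eef_pos: [0.5034, 0.265, 0.2936]
ee_rot: [-0.072, 0.997, -0.007, 0.024]
force: [-0.7, 0.0, 0.3]
grip_width: 0.0552
```

```bash
python3 plan.py .6505 .2855 .27 98; python3 - <<'E'
from h import *
t=pic('top','t5'); s=pic('side','s5')
cv2.imwrite('pics/m5.png',np.clip(np.hstack([cv2.resize(t[200:320,120:260],None,fx=2.8,fy=2.8),cv2.resize(s[90:210,200:340],None,fx=2.8,fy=2.8)])*1.4,0,255).astype(np.uint8))
for c in('top','side'):
  for n in ('caliper_c','lid_handle'): print(c,n,[(np.round(d['location'],3).tolist(),round(d['score'],2)) for d in spotter.spot_point(c,n)[:2]])
E
```

```text
t 14.75 p [0.5034 0.265  0.2936] yang 98.3 tilt [ 0.05  -0.011 -0.999] F [-0.7  0.   0.3] w 55.2 d [ 0.1471  0.0205 -0.0236] da -0.3 q6 -1.25
[-0.74, 0.0, 0.15, 0.01],[-0.74, 0.0, 0.15, 0.01],[-0.74, 0.0, 0.15, 0.01],[-0.74, 0.0, 0.15, 0.01],[-0.74, 0.0, 0.15, 0.01],
top caliper_c [([0.515, 0.263, 0.02], 0.61)]
top lid_handle [([0.639, 0.283, 0.162], 0.92)]
side caliper_c [([0.642, -0.061, 0.001], 0.67), ([0.52, 0.264, 0.016], 0.66)]
side lid_handle [([0.636, 0.286, 0.159], 0.65), ([0.786, -0.127, 0.02], 0.25)]
```

View pics/m5.png

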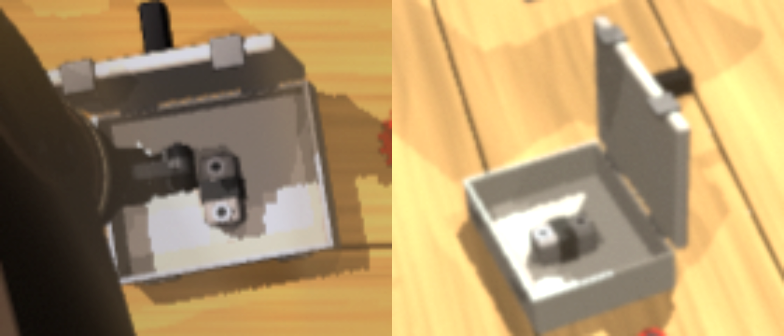

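The caliper lies flat in the middle of the case, networks (.517,.263), clear of all the walls. The lid is upright with its handle at about (.638,.285,.160). I'll regrip the handle there to close it.

send_rows(
  increments=[
    [[-0.7, 0, 0.1, 0], [-0.7, 0, 0.1, 0], [-0.7, 0, 0.15, 0], [-0.7, 0, 0.15, 0], [-0.65, 0, 0.15, 0]],
  ],
)

```text
time: 15.68
eef_pos: [0.6405, 0.2836, 0.2645]
ee_rot: [-0.073, 0.997, -0.009, 0.019]
force: [0.1, -0.3, -0.1]
grip_width: 0.0552
```

```bash
python3 plan.py .641 .2845 .139 98 4
```

```text
t 15.68 p [0.6405 0.2836 0.2645] yang 98.3 tilt [ 0.039 -0.015 -0.999] F [ 0.1 -0.3 -0.1] w 55.2 d [ 0.0005  0.0009 -0.1255] da -0.3 q6 -1.31
[0.02, 0.02, 0.78, 0.02],[0.02, 0.02, 0.78, 0.02],[0.02, 0.02, 0.78, 0.02],[0.02, 0.02, 0.78, 0.02],
```

send_rows(
  increments=[
    [[0.02, 0.02, 0.78, 0], [0.02, 0.02, 0.78, 0], [0.02, 0.02, 0.78, 0], [0.02, 0.02, 0.7, 0], [0, 0, 0.1, 0]],
  ],
)

```text
time: 16.3
eef_pos: [0.6399, 0.2826, 0.1277]
ee_rot: [-0.072, 0.997, -0.011, 0.014]
force: [-0.8, 0.2, 0.6]
grip_width: 0.0549
```

send_rows(
  increments=[
    [[0, 0, 0, 0], [0, 0, 0, 0], [0, 0, 0, 0], [0, 0, 0, 0]],
  ],
  claw=0,
)

```text
time: 16.8
eef_pos: [0.639, 0.2838, 0.129]
ee_rot: [-0.073, 0.997, -0.01, 0.013]
force: [-0.1, -3.1, -11.5]
grip_width: 0.0175
```

```bash
python3 plan.py .641 .2845 .139 98; python3 - <<'E'
from h import *
s=pic('side','s6'); t=pic('top','t6')
cv2.imwrite('pics/m6.png',np.clip(np.hstack([cv2.resize(t[200:320,120:260],None,fx=2.8,fy=2.8),cv2.resize(s[90:210,200:340],None,fx=2.8,fy=2.8)])*1.4,0,255).astype(np.uint8))
E
```

```text
t 16.8 p [0.639  0.2838 0.129 ] yang 98.3 tilt [ 0.028 -0.018 -0.999] F [ -0.1  -3.1 -11.5] w 17.5 d [0.002  0.0007 0.01  ] da -0.3 q6 -1.31
[-0.06, 0.0, -0.25, 0.07],
```

View pics/m6.png

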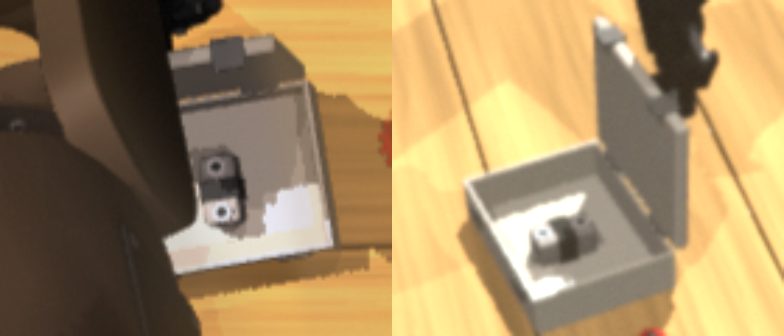

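send_rows(
  increments=[
    [[0.46, 0, -0.16, 0], [0.48, 0, -0.08, 0], [0.49, 0, 0.01, 0], [0.48, 0, 0.09, 0]],
  ],
)

```text
time: 17.4
eef_pos: [0.5697, 0.2724, 0.1367]
ee_rot: [-0.073, 0.997, -0.009, 0.021]
force: [6.9, -2.8, -3.4]
grip_width: 0.0172
```

```bash
python3 plan.py .5628 .273 .1345 98; python3 -c "
from h import *
print(r.sense()['torque'])"
```

```text
t 17.4 p [0.5697 0.2724 0.1367] yang 98.3 tilt [ 0.043 -0.015 -0.999] F [ 6.9 -2.8 -3.4] w 17.2 d [-0.0069  0.0006 -0.0022] da -0.3 q6 -1.27
[0.17, 0.04, 0.05, 0.06],
[-0.00873735 -1.47085383  0.35226395]
```

send_rows(
  increments=[
    [[0.31, 0, 0.1, 0], [0.33, 0, 0.15, 0], [0.42, 0, 0.26, 0], [0.37, 0, 0.32, 0], [0.31, 0, 0.37, 0]],
  ],
)

```text
time: 18.02
eef_pos: [0.5113, 0.2627, 0.096]
ee_rot: [-0.072, 0.997, -0.006, 0.033]
force: [-7.4, -2.8, 12.1]
grip_width: 0.0173
```

```bash
python3 plan.py .501 .2635 .0892 98
```

```text
t 18.02 p [0.5113 0.2627 0.096 ] yang 98.3 tilt [ 0.066 -0.008 -0.998] F [-7.4 -2.8 12.1] w 17.3 d [-0.0103  0.0008 -0.0068] da -0.3 q6 -1.22
[0.26, 0.06, 0.15, 0.05],
```

send_rows(
  increments=[
    [[0.2, 0, 0.18, 0], [0.18, 0, 0.22, 0], [0.14, 0, 0.22, 0]],
  ],
)

```text
time: 18.4
eef_pos: [0.4972, 0.2604, 0.0737]
ee_rot: [-0.072, 0.997, -0.005, 0.038]
force: [-4.0, -4.1, 8.9]
grip_width: 0.0171
```

```bash
python3 plan.py .491 .262 .072 98
```

```text
t 18.4 p [0.4972 0.2604 0.0737] yang 98.2 tilt [ 0.077 -0.004 -0.997] F [-4.  -4.1  8.9] w 17.1 d [-0.0062  0.0016 -0.0017] da -0.2 q6 -1.2
[0.15, 0.06, 0.03, 0.04],
```

send_rows(
  increments=[
    [[0.1, 0, 0.15, 0], [0.05, 0, 0.12, 0]],
  ],
)

```text
time: 18.65
eef_pos: [0.4937, 0.2598, 0.0644]
ee_rot: [-0.071, 0.997, -0.004, 0.04]
force: [-9.4, -3.7, 8.9]
grip_width: 0.0173
```

send_rows(
  increments=[
    [[0.05, 0, 0.12, 0], [0, 0, 0.12, 0]],
  ],
)

```text
time: 18.9
eef_pos: [0.4937, 0.2599, 0.0591]
ee_rot: [-0.071, 0.997, -0.003, 0.042]
force: [-34.7, -9.7, 98.7]
grip_width: 0.0175
```

```bash
python3 plan.py .491 .262 .072 98;python3 - <<'E'
from h import *
s=pic('side','s7'); t=pic('top','t7')
for c in('top','side'):
  for n in ('lid_handle',): print(c,n,[(np.round(d['location'],3).tolist(),round(d['score'],2)) for d in spotter.spot_point(c,n)[:2]])
E
```

```text
t 18.9 p [0.4937 0.2599 0.0591] yang 98.1 tilt [ 0.085 -0.001 -0.996] F [-34.7  -9.7  98.7] w 17.5 d [-0.0027  0.0021  0.0129] da -0.1 q6 -1.19
[0.03, 0.06, -0.33, 0.03],
top lid_handle [([0.483, 0.259, 0.09], 0.94)]
side lid_handle [([0.477, 0.262, 0.087], 0.83)]
```

send_rows(
  increments=[
    [[0, 0, 0, 0], [0, 0, -0.1, 0], [0, 0, -0.3, 0], [0, 0, -0.9, 0], [0, 0, -0.9, 0]],
  ],
  claw=55,
)

```text
time: 19.73
eef_pos: [0.4875, 0.2602, 0.1521]
ee_rot: [-0.071, 0.997, -0.003, 0.044]
force: [0.6, 0.1, -0.5]
grip_width: 0.0549
```

```bash
python3 plan.py .441 -.086 .12 98;python3 - <<'E'
from h import *
s=pic('side','s8'); t=pic('top','t8')
for c in('top','side'):
  for n in ('lid_handle','sprocket_c','tray_blue'): print(c,n,[(np.round(d['location'],3).tolist(),round(d['score'],2)) for d in spotter.spot_point(c,n)[:4]])
cv2.imwrite('pics/m8.png',np.clip(np.hstack([t[170:370,120:460],s[100:400:,200:460][:200]])*1.4,0,255).astype(np.uint8))
E
```

```text
t 19.73 p [0.4875 0.2602 0.1521] yang 98.1 tilt [ 0.088  0.    -0.996] F [ 0.6  0.1 -0.5] w 54.9 d [-0.0465 -0.3462 -0.0321] da -0.1 q6 -1.21
[0.24, -0.84, 0.07, 0.0],[0.24, -0.84, 0.07, 0.0],[0.24, -0.84, 0.07, 0.0],[0.24, -0.84, 0.07, 0.0],[0.24, -0.84, 0.07, 0.0],[0.24, -0.84, 0.07, 0.0],[0.24, -0.84, 0.07, 0.0],[0.24, -0.84, 0.07, 0.0],[0.24, -0.84, 0.07, 0.0],[0.24, -0.84, 0.07, 0.0],
top lid_handle [([0.482, 0.257, 0.089], 0.62)]
top sprocket_c [([0.337, -0.082, 0.015], 0.94), ([0.443, -0.09, 0.015], 0.76), ([0.562, 0.1, 0.017], 0.61)]
top tray_blue [([0.646, -0.244, -0.0], 0.62)]
side lid_handle [([0.477, 0.261, 0.089], 0.64), ([0.787, -0.13, 0.019], 0.23)]
side sprocket_c [([0.558, 0.104, 0.016], 0.91), ([0.441, -0.081, 0.019], 0.65), ([0.337, -0.086, 0.018], 0.64)]
side tray_blue [([0.645, -0.244, 0.002], 0.87)]
```

View pics/m8.png

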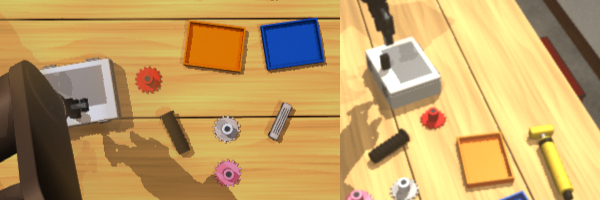

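The lid is shut, with the handle back at (.48,.259,.089). The steel sprocket is unmoved at about (.441,-.086).

send_rows(
  increments=[
    [[0.24, -0.84, 0, 0], [0.24, -0.84, 0, 0], [0.24, -0.84, 0.07, 0], [0.24, -0.84, 0.07, 0], [0.24, -0.84, 0.07, 0]],
  ],
)

```text
time: 20.75
eef_pos: [0.4624, 0.0837, 0.1355]
ee_rot: [-0.073, 0.997, -0.004, 0.041]
force: [1.2, 0.2, 0.1]
grip_width: 0.0551
```

send_rows(
  increments=[
    [[0.24, -0.84, 0.07, 0], [0.24, -0.84, 0.07, 0], [0.24, -0.84, 0.1, 0], [0.24, -0.84, 0.2, 0], [0.24, -0.8, 0.2, 0]],
  ],
)

```text
time: 21.38
eef_pos: [0.4385, -0.0935, 0.1047]
ee_rot: [-0.073, 0.997, -0.003, 0.038]
force: [0.4, 0.1, 0.4]
grip_width: 0.0551
```

```bash
python3 plan.py .441 -.086 .06 95
```

```text
t 21.38 p [ 0.4385 -0.0935  0.1047] yang 98.3 tilt [ 0.076 -0.001 -0.997] F [0.4 0.1 0.4] w 55.1 d [ 0.0025  0.0075 -0.0447] da -3.3 q6 -2.05
[0.0, 0.09, 0.56, 0.33],[0.0, 0.1, 0.56, 0.33],
```

send_rows(
  increments=[
    [[0, 0.09, 0.56, 0.3], [0, 0.1, 0.56, 0.3], [0, 0, 0, 0]],
  ],
)

```text
time: 21.75
eef_pos: [0.4395, -0.0884, 0.0569]
ee_rot: [-0.044, 0.998, -0.002, 0.036]
force: [-0.0, -0.4, 0.1]
grip_width: 0.0548
```

```bash
python3 plan.py .441 -.086 .012 95;python3 - <<'E'
from h import *
t=pic('top','t9'); s=pic('side','s9')
A=rect(t,'top',.441,-.086,.034,.07,400); B=rect(s,'side',.441,-.086,.034,.07,400)
cv2.imwrite('pics/m9.png',np.clip(np.hstack([A,B])*1.4,0,255).astype(np.uint8))
E
```

```text
t 21.75 p [ 0.4395 -0.0884  0.0569] yang 95.0 tilt [ 0.073 -0.    -0.997] F [-0.  -0.4  0.1] w 54.8 d [ 0.0015  0.0024 -0.0449] da 0.0 q6 -2.0
[0.02, 0.03, 0.56, -0.0],[0.02, 0.03, 0.56, -0.0],
```

View pics/m9.png

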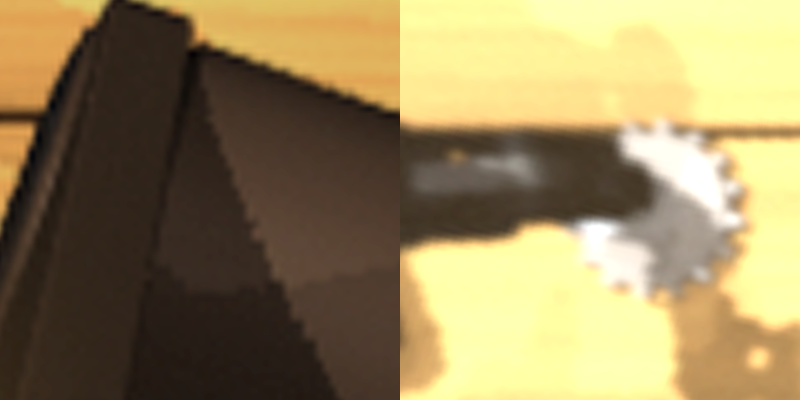

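The side view shows the fingers above the hub of the steel sprocket; the arm hides it from the top camera. I'll go down and grip.

send_rows(
  increments=[
    [[0.03, 0.03, 0.5, 0], [0.03, 0.03, 0.4, 0], [0, 0, 0.12, 0]],
  ],
)

```text
time: 22.22
eef_pos: [0.443, -0.0869, 0.0192]
ee_rot: [-0.045, 0.998, -0.003, 0.04]
force: [0.3, 0.7, 0.1]
grip_width: 0.055
```

```bash
python3 plan.py .441 -.086 .012 95
```

```text
t 22.23 p [ 0.443  -0.0869  0.0192] yang 95.2 tilt [ 0.079 -0.002 -0.997] F [0.3 0.7 0.1] w 55.0 d [-0.002   0.0009 -0.0072] da -0.2 q6 -2.02
[0.06, 0.03, 0.17, 0.04],
```

send_rows(
  increments=[
    [[0.06, 0.02, 0.15, 0], [0, 0, 0, 0]],
  ],
)

```text
time: 22.48
eef_pos: [0.4415, -0.0864, 0.0136]
ee_rot: [-0.046, 0.998, -0.003, 0.04]
force: [-0.7, -0.4, 1.2]
grip_width: 0.0548
```

send_rows(
  increments=[
    [[0, 0, 0, 0], [0, 0, 0, 0], [0, 0, 0, 0], [0, 0, 0, 0]],
  ],
  claw=0,
)

```text
time: 22.98
eef_pos: [0.442, -0.0865, 0.0149]
ee_rot: [-0.046, 0.998, -0.003, 0.041]
force: [0.6, 0.1, -1.7]
grip_width: 0.0237
```

send_rows(
  increments=[
    [[0, 0, -0.3, 0], [0, 0, -0.8, 0], [0, 0, -0.8, 0]],
  ],
)

```text
time: 23.35
eef_pos: [0.434, -0.086, 0.092]
ee_rot: [-0.046, 0.998, -0.003, 0.039]
force: [1.2, -0.2, -1.4]
grip_width: 0.024
```

```bash
python3 plan.py .645 -.2455 .1 95
```

```text
t 23.35 p [ 0.434 -0.086  0.092] yang 95.2 tilt [ 0.077 -0.002 -0.997] F [ 1.2 -0.2 -1.4] w 24.0 d [ 0.211  -0.1595  0.008 ] da -0.2 q6 -1.99
[-0.81, -0.74, 0.04, 0.01],[-0.82, -0.74, 0.04, 0.01],[-0.82, -0.74, 0.04, 0.01],[-0.82, -0.74, 0.04, 0.01],[-0.82, -0.74, 0.04, 0.01],[-0.82, -0.74, 0.04, 0.01],
```

Holding the sprocket: width 24 mm, 1.4 N. Now to the blue tray.

send_rows(
  increments=[
    [[-0.82, -0.74, 0, 0], [-0.82, -0.74, 0.02, 0], [-0.82, -0.74, 0.04, 0], [-0.82, -0.74, 0.04, 0], [-0.82, -0.74, 0.04, 0]],
  ],
)

```text
time: 23.98
eef_pos: [0.6131, -0.2209, 0.1086]
ee_rot: [-0.046, 0.998, -0.004, 0.04]
force: [0.7, 0.6, -2.4]
grip_width: 0.0237
```

send_rows(
  increments=[
    [[-0.82, -0.7, 0.04, 0], [0, 0, 0, 0]],
  ],
)

```text
time: 24.22
eef_pos: [0.6512, -0.2488, 0.1119]
ee_rot: [-0.046, 0.998, -0.005, 0.041]
force: [0.4, -0.5, -1.2]
grip_width: 0.0239
```

```bash
python3 plan.py .645 -.2455 .0189 95
```

```text
t 24.23 p [ 0.6512 -0.2488  0.1119] yang 95.2 tilt [ 0.082 -0.006 -0.997] F [ 0.4 -0.5 -1.2] w 23.9 d [-0.0062  0.0033 -0.093 ] da -0.2 q6 -2.11
[0.11, 0.04, 0.77, 0.01],[0.11, 0.04, 0.77, 0.01],[0.11, 0.04, 0.77, 0.01],
```

send_rows(
  increments=[
    [[0.11, 0.04, 0.75, 0], [0.11, 0.04, 0.7, 0], [0.1, 0.04, 0.6, 0], [0, 0, 0, 0]],
  ],
)

```text
time: 24.72
eef_pos: [0.6422, -0.2446, 0.0298]
ee_rot: [-0.046, 0.998, -0.005, 0.04]
force: [-0.5, 0.5, -1.1]
grip_width: 0.0237
```

```bash
python3 plan.py .645 -.2455 .0189 95;python3 - <<'E'
from h import *
t=pic('top','t10'); s=pic('side','s10')
A=rect(t,'top',.645,-.245,.018,.09,400); B=rect(s,'side',.645,-.245,.018,.09,400)
cv2.imwrite('pics/m10.png',np.clip(np.hstack([A,B])*1.6,0,255).astype(np.uint8))
E
```

```text
t 24.73 p [ 0.6422 -0.2446  0.0298] yang 95.2 tilt [ 0.08  -0.006 -0.997] F [-0.5  0.5 -1.1] w 23.7 d [ 0.0028 -0.0009 -0.0109] da -0.2 q6 -2.12
[-0.05, -0.03, 0.28, 0.04],
```

View pics/m10.png

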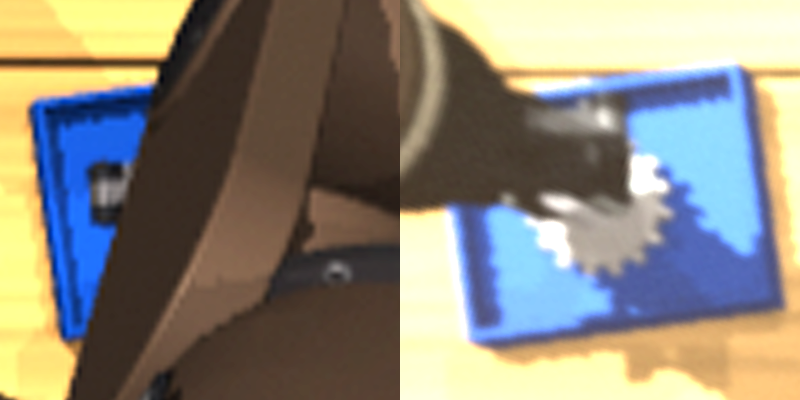

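The sprocket is level and well inside the blue tray walls, so I'll lower it and release.

send_rows(
  increments=[
    [[0, 0, 0.15, 0], [0, 0, 0.1, 0], [0, 0, 0.03, 0]],
  ],
)

```text
time: 25.2
eef_pos: [0.6467, -0.2462, 0.0232]
ee_rot: [-0.046, 0.998, -0.006, 0.043]
force: [-0.1, 0.4, -1.8]
grip_width: 0.0238
```

```bash
python3 plan.py .645 -.2455 .0189 95
```

```text
t 25.2 p [ 0.6467 -0.2462  0.0232] yang 95.2 tilt [ 0.087 -0.009 -0.996] F [-0.1  0.4 -1.8] w 23.8 d [-0.0017  0.0007 -0.0043] da -0.2 q6 -2.12
[0.05, 0.02, 0.1, 0.04],
```

send_rows(
  increments=[
    [[0.03, 0, 0.09, 0], [0, 0, 0.03, 0], [0, 0, 0, 0]],
  ],
)

```text
time: 25.58
eef_pos: [0.646, -0.2465, 0.0187]
ee_rot: [-0.046, 0.998, -0.007, 0.044]
force: [-0.4, 1.3, 2.1]
grip_width: 0.0238
```

```bash
python3 plan.py .645 -.2455 .0189 95
```

```text
t 25.57 p [ 0.646  -0.2465  0.0187] yang 95.2 tilt [ 0.087 -0.009 -0.996] F [-0.4  1.3  2.1] w 23.8 d [-0.001   0.001   0.0002] da -0.2 q6 -2.13
[0.02, 0.03, -0.01, 0.04],
```

Contact: the force changed sign. Release and lift.

send_rows(
  increments=[
    [[0, 0, 0, 0], [0, 0, 0, 0], [0, 0, -0.3, 0], [0, 0, -0.8, 0], [0, 0, -0.8, 0]],
  ],
  claw=45,
)

```text
time: 26.2
eef_pos: [0.638, -0.2453, 0.0952]
ee_rot: [-0.046, 0.998, -0.006, 0.042]
force: [0.3, 0.1, 0.7]
grip_width: 0.0451
```

```bash
python3 plan.py .4595 -.212 .1 64.5
```

```text
t 26.2 p [ 0.638  -0.2453  0.0952] yang 95.2 tilt [ 0.084 -0.008 -0.996] F [0.3 0.1 0.7] w 45.1 d [-0.1785  0.0333  0.0048] da -30.7 q6 -2.12
[0.62, 0.18, -0.07, 0.88],[0.63, 0.13, -0.07, 0.88],[0.64, 0.08, -0.07, 0.88],[0.64, 0.03, -0.07, 0.88],[0.64, -0.02, -0.07, 0.88],[0.64, -0.07, -0.07, 0.88],[0.63, -0.12, -0.07, 0.88],
```

send_rows(
  increments=[
    [[0.62, 0.18, -0.1, 0.88], [0.63, 0.13, -0.07, 0.88], [0.64, 0.08, -0.07, 0.88], [0.64, 0.03, -0.07, 0.88], [0.64, -0.02, -0.07, 0.88]],
  ],
)

```text
time: 26.82
eef_pos: [0.5114, -0.2216, 0.1066]
ee_rot: [0.151, 0.987, 0.001, 0.047]
force: [-0.1, 0.6, -0.5]
grip_width: 0.045
```

send_rows(
  increments=[
    [[0.64, -0.07, -0.07, 0.88], [0.6, -0.1, 0, 0.88], [0, 0, 0, 0]],
  ],
)

```text
time: 27.2
eef_pos: [0.4597, -0.2109, 0.107]
ee_rot: [0.229, 0.972, 0.005, 0.048]
force: [0.7, -0.3, 0.1]
grip_width: 0.0453
```

```bash
python3 plan.py .4595 -.212 .05 64.5;python3 - <<'E'
from h import *
t=pic('top','t11'); s=pic('side','s11')
A=rect(t,'top',.57,-.21,.018,.15,400); B=rect(s,'side',.57,-.21,.018,.15,400)
cv2.imwrite('pics/m11.png',np.clip(np.hstack([A,B])*1.6,0,255).astype(np.uint8))
for c in('top','side'):
  for n in ('multitool_c','sprocket_c','tray_orange'): print(c,n,[(np.round(d['location'],3).tolist(),round(d['score'],2)) for d in spotter.spot_point(c,n)[:4]])
E
```

```text
t 27.2 p [ 0.4597 -0.2109  0.107 ] yang 63.5 tilt [ 0.096 -0.013 -0.995] F [ 0.7 -0.3  0.1] w 45.3 d [-0.0002 -0.0011 -0.057 ] da 1.0 q6 -1.69
[0.06, -0.04, 0.71, -0.1],[0.06, -0.04, 0.71, -0.1],
top multitool_c []
top sprocket_c [([0.559, 0.101, 0.018], 0.78), ([0.339, -0.083, 0.016], 0.6), ([0.644, -0.248, 0.023], 0.55)]
top tray_orange [([0.64, -0.057, -0.001], 0.74)]
side multitool_c [([0.458, -0.21, 0.008], 0.93), ([0.432, 0.037, 0.02], 0.34)]
side sprocket_c [([0.642, -0.244, 0.023], 0.73), ([0.337, -0.083, 0.017], 0.66), ([0.559, 0.105, 0.018], 0.61)]
side tray_orange [([0.645, -0.058, 0.001], 0.58)]
```

View pics/m11.png

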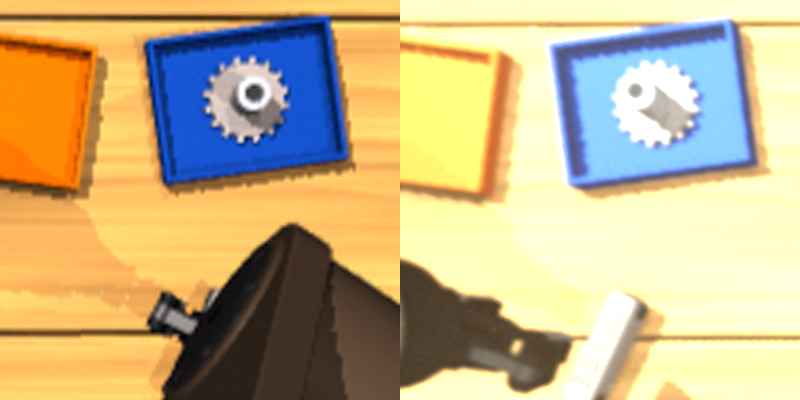

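The sprocket lies flat in the middle of the blue tray, networks (.643,-.246,.023). The tool has picked up a tilt of about 5.5° that rows can't undo. Turning far with the multi-tool held would tilt it, so I'll turn only about 26° and lay it diagonally in the orange tray, where it fits with about 10 mm to spare.

send_rows(
  increments=[
    [[0.08, -0.03, 0.7, -0.1], [0.08, -0.03, 0.7, -0.1], [0.08, 0, 0.6, 0], [0.05, 0, 0.3, 0]],
  ],
)

```text
time: 28.1
eef_pos: [0.4614, -0.2108, 0.0121]
ee_rot: [0.219, 0.974, 0.003, 0.05]
force: [-0.2, -0.1, 0.0]
grip_width: 0.0454
```

```bash
python3 plan.py .459 -.2115 .006 64.5
```

```text
t 28.1 p [ 0.4614 -0.2108  0.0121] yang 64.8 tilt [ 0.1   -0.016 -0.995] F [-0.2 -0.1  0. ] w 45.4 d [-0.0024 -0.0007 -0.0061] da -0.3 q6 -1.77
[0.06, -0.05, 0.15, 0.05],
```

send_rows(
  increments=[
    [[0.06, -0.05, 0.15, 0], [0, 0, 0, 0]],
  ],
)

```text
time: 28.35
eef_pos: [0.4588, -0.2116, 0.0053]
ee_rot: [0.219, 0.974, 0.004, 0.05]
force: [0.0, 0.5, 0.2]
grip_width: 0.0453
```

send_rows(
  increments=[
    [[0, 0, 0, 0], [0, 0, 0, 0], [0, 0, 0, 0], [0, 0, 0, 0]],
  ],
  claw=0,
)

```text
time: 28.85
eef_pos: [0.4599, -0.2122, 0.0072]
ee_rot: [0.219, 0.974, 0.003, 0.051]
force: [0.1, 0.9, -1.8]
grip_width: 0.0207
```

send_rows(
  increments=[
    [[0, 0, -0.3, 0], [0, 0, -0.8, 0], [0, 0, -0.8, 0], [0, 0, -0.3, 0]],
  ],
)

```text
time: 29.35
eef_pos: [0.4499, -0.2105, 0.0981]
ee_rot: [0.219, 0.974, 0.003, 0.05]
force: [0.2, -0.1, -2.8]
grip_width: 0.0207
```

```bash
python3 plan.py .643 -.058 .1 38
```

```text
t 29.35 p [ 0.4499 -0.2105  0.0981] yang 64.8 tilt [ 0.1   -0.016 -0.995] F [ 0.2 -0.1 -2.8] w 20.7 d [0.1931 0.1525 0.0019] da -26.8 q6 -1.72
[-0.45, 0.92, 0.06, 0.89],[-0.38, 0.95, 0.06, 0.89],[-0.31, 0.98, 0.05, 0.89],[-0.23, 1.0, 0.04, 0.89],[-0.15, 1.01, 0.04, 0.89],[-0.07, 1.02, 0.03, 0.89],
```

send_rows(
  increments=[
    [[-0.45, 0.92, 0, 0.89], [-0.38, 0.95, 0, 0.89], [-0.31, 0.98, 0.03, 0.89], [-0.23, 0.99, 0.04, 0.89], [-0.15, 0.99, 0.04, 0.89]],
  ],
)

```text
time: 29.98
eef_pos: [0.6125, -0.0828, 0.1089]
ee_rot: [0.41, 0.911, 0.013, 0.049]
force: [0.0, -0.7, -1.8]
grip_width: 0.0204
```

send_rows(
  increments=[
    [[-0.07, 0.99, 0.03, 0.89], [0, 0, 0, 0]],
  ],
)

```text
time: 30.22
eef_pos: [0.6467, -0.0559, 0.1099]
ee_rot: [0.446, 0.894, 0.015, 0.049]
force: [0.3, -0.4, -2.2]
grip_width: 0.0203
```

```bash
python3 plan.py .643 -.058 .03 38 2
```

```text
t 30.23 p [ 0.6467 -0.0559  0.1099] yang 37.1 tilt [ 0.1   -0.017 -0.995] F [ 0.3 -0.4 -2.2] w 20.3 d [-0.0037 -0.0021 -0.0799] da 0.9 q6 -0.77
[0.08, -0.12, 0.99, -0.09],[0.08, -0.12, 0.99, -0.09],
```

send_rows(
  increments=[
    [[0.08, -0.06, 0.65, 0], [0.08, -0.06, 0.65, 0], [0.06, 0, 0.55, 0], [0, 0, 0, 0]],
  ],
)

```text
time: 30.72
eef_pos: [0.642, -0.0535, 0.0322]
ee_rot: [0.445, 0.894, 0.014, 0.047]
force: [-0.1, 0.3, -1.5]
grip_width: 0.0208
```

```bash
python3 plan.py .643 -.058 .0112 37;python3 - <<'E'
from h import *
t=pic('top','t12'); s=pic('side','s12')
A=rect(t,'top',.643,-.058,.018,.09,400); B=rect(s,'side',.643,-.058,.018,.09,400)
cv2.imwrite('pics/m12.png',np.clip(np.hstack([A,B])*1.3,0,255).astype(np.uint8))
E
```

```text
t 30.73 p [ 0.642  -0.0535  0.0322] yang 37.3 tilt [ 0.097 -0.017 -0.995] F [-0.1  0.3 -1.5] w 20.8 d [ 0.001  -0.0045 -0.021 ] da -0.3 q6 -0.77
[-0.07, -0.08, 0.53, 0.05],
```

View pics/m12.png

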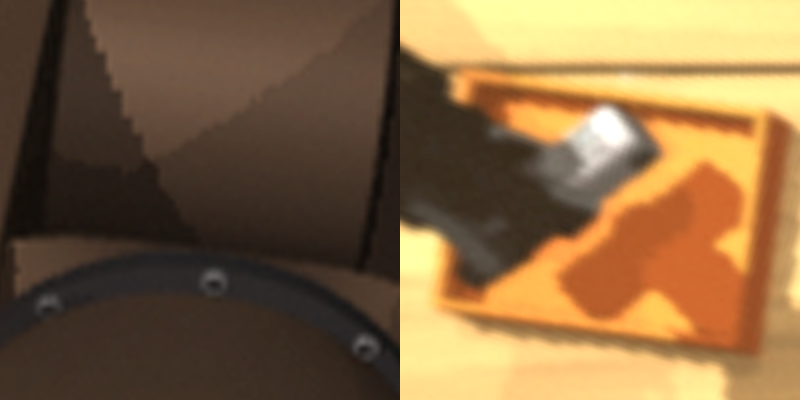

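The multi-tool hangs diagonally inside the orange walls in the side view, with its far end at about (610,120) in the crop and clear of the back wall. Lowering it now.

send_rows(
  increments=[
    [[-0.02, -0.07, 0.25, 0], [0, 0, 0.15, 0], [0, 0, 0.06, 0]],
  ],
)

```text
time: 31.2
eef_pos: [0.6449, -0.0572, 0.0168]
ee_rot: [0.445, 0.894, 0.015, 0.05]
force: [-0.6, 0.5, -1.5]
grip_width: 0.0204
```

```bash
python3 plan.py .643 -.058 .0112 37
```

```text
t 31.2 p [ 0.6449 -0.0572  0.0168] yang 37.3 tilt [ 0.103 -0.018 -0.994] F [-0.6  0.5 -1.5] w 20.4 d [-0.0019 -0.0008 -0.0056] da -0.3 q6 -0.77
[0.02, -0.06, 0.13, 0.05],
```

send_rows(
  increments=[
    [[0, 0, 0.09, 0], [0, 0, 0.05, 0], [0, 0, 0, 0]],
  ],
)

```text
time: 31.58
eef_pos: [0.6456, -0.0572, 0.0112]
ee_rot: [0.445, 0.894, 0.015, 0.05]
force: [-2.3, 0.2, 3.6]
grip_width: 0.0207
```

```bash
python3 plan.py .643 -.058 .0112 37
```

```text
t 31.57 p [ 0.6456 -0.0572  0.0112] yang 37.3 tilt [ 0.103 -0.018 -0.994] F [-2.3  0.2  3.6] w 20.7 d [-0.0026 -0.0008  0.    ] da -0.3 q6 -0.77
[0.02, -0.06, -0.01, 0.05],
```

send_rows(
  increments=[
    [[0, 0, 0, 0], [0, 0, 0, 0], [0, 0, -0.2, 0], [0, 0, -0.8, 0], [0, 0, -0.9, 0]],
  ],
  claw=38,
)

```text
time: 32.2
eef_pos: [0.6364, -0.0556, 0.0872]
ee_rot: [0.445, 0.894, 0.015, 0.049]
force: [0.1, -0.6, 1.2]
grip_width: 0.0381
```

send_rows(
  increments=[
    [[0, 0, -0.9, 0], [0, 0, -0.9, 0], [0, 0.9, -0.9, 0], [0, 0.9, -0.5, 0], [0, 0.9, 0, 0]],
  ],
)

```text
time: 32.83
eef_pos: [0.71, 0.012, 0.2337]
ee_rot: [0.446, 0.893, 0.016, 0.052]
force: [-0.3, -0.1, -0.1]
grip_width: 0.0378
```

send_rows(
  increments=[
    [[-0.6, 0.9, 0, 0], [-0.6, 0.9, 0, 0], [-0.6, 0.9, 0, 0], [-0.6, 0.9, 0, 0]],
  ],
)

```text
time: 33.33
eef_pos: [0.8855, 0.025, 0.2569]
ee_rot: [0.445, 0.894, 0.016, 0.053]
force: [1.1, -0.9, 0.9]
grip_width: 0.038
```

```bash
python3 - <<'E'
from h import *
t=pic('top','t13'); s=pic('side','s13')
A=rect(t,'top',.643,-.15,.018,.17,400); B=s[100:380,200:440]; B=cv2.resize(B,(343,400))
cv2.imwrite('pics/m13.png',np.clip(np.hstack([A,B])*1.4,0,255).astype(np.uint8))
print(r.sense()['eef_pos'])
for n in 'lid_handle sprocket_c multitool_c grip_c pump_c'.split():
  for c in('top','side'):
    print(n,c,[(np.round(d['location'],3).tolist(),round(d['score'],2)) for d in spotter.spot_point(c,n)[:3]])
E
```

```text
[0.88747531 0.02509069 0.2558526 ]
lid_handle top []
lid_handle side [([0.476, 0.26, 0.089], 0.82)]
sprocket_c top [([0.645, -0.249, 0.02], 0.88)]
sprocket_c side [([0.559, 0.102, 0.017], 0.95), ([0.338, -0.086, 0.018], 0.76), ([0.643, -0.244, 0.029], 0.68)]
multitool_c top []
multitool_c side [([0.642, -0.058, 0.013], 0.61)]
grip_c top []
grip_c side [([0.431, 0.034, 0.02], 0.55)]
pump_c top [([0.789, -0.128, 0.016], 0.8)]
pump_c side [([0.786, -0.13, 0.02], 0.62)]
```

View pics/m13.png

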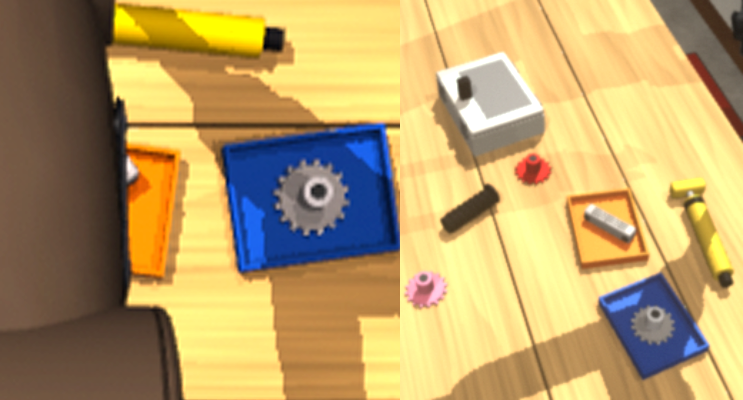

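The side view shows the case shut, the multi-tool flat inside the orange tray and the sprocket flat in the blue one, with the grip, pump and look-alikes unmoved. As a last check, I'll compare the lid region with the first picture, then hand in.

```bash
python3 - <<'E'
from h import *
a,b=[cv2.cvtColor(cv2.imread(f'pics/{n}.png'),cv2.COLOR_BGR2GRAY).astype(np.float32)[130:210,220:310] for n in('side0','s13')]
print('lid shift px',cv2.phaseCorrelate(a,b),'mean diff',np.abs(a-b).mean())
print(workorder.finish_job(), r.sense()['time'])
E
```

```text
lid shift px ((-0.02867123555513018, 0.01807677931167717), 0.9413790708118015) mean diff 8.196944
the job is handed in; nothing more can be done
the job is handed in; nothing more can be done
```

All three parts are put away in the order you asked, and I handed the job in at about 34 s.

- **Caliper and case:** I opened the case by its handle, set the caliper flat on the floor near the middle, and swung the lid shut. In the last side picture the lid region matches the first picture to within 0.03 px, and the handle is back at z ≈ 0.089 m, so the lid is fully shut.
- **Sprocket:** It lies flat near the centre of the blue tray. Both cameras place it within about 5 mm of the centre.
- **Multi-tool:** It lies flat and the same way up in the orange tray, set diagonally and clear of the walls. Only the side camera could confirm this, because the arm hid it from the top view.
- **Left alone:** The grip, the pump and the pink and red look-alike sprockets read the same positions as at the start. The top network did not report the grip, the red or the pink sprocket in the last picture, because the arm hides that area, so those rest on the side view.

Two things did not go cleanly:
- **Hard press on the lid:** Making sure the lid was shut, the fingers pressed it with about 99 N for a moment. That is under the 120 N wrist limit and came from the fingertips, not the gripper body as far as I can tell.
- **Tool tilt:** The tool picked up a tilt of about 6° over the job that the moves could not remove. It is why I turned the multi-tool only a little and left it diagonal.

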